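# Pin a capsule-filling plate stack into line

### The job

Get the capsule filler ready: pick up the cap plate by its handle and lay it squarely on top of the body plate on the bed, the pin holes over the bed's pin holes. Then take the two tapered pins from the wooden stand and drive them one after the other through the stacked corner holes until each collar sits down on the cap plate, so that they pull both plates into line with the bed. When both pins are home, swing the keeper fully in over the cap plate; let go of everything, and do not knock over the two glass jars.

Things in the scene. Friction and masses are not known exactly. Their poses are not given: they have to be found in the camera images.
- bed: fixed bed of the capsule filler; origin under its centre at table height, x along its long side. Grey foot 200x156x8 mm; on it an aluminium block 164x104 mm whose top is 48 mm above the table, with two pin holes of 19.5 mm, 40 mm deep, at (58, 30) and (-58, -30) mm in the bed's x, y. The body plate already lies on it, 3 to 6 mm out of line
- bed_top (a point): centre of the top face of the bed's block, 48 mm above the table
- bed_hole_a (a point): mouth of the bed's pin hole at (+58, +30) mm, at the block's top, under the body plate
- bed_hole_b (a point): mouth of the bed's pin hole at (-58, -30) mm, likewise
- seat_a (a point): 24 mm straight above bed_hole_a: where the underside of a pin's collar is when the pin is home through both plates
- seat_b (a point): the same above bed_hole_b
- body_under (a point): centre of the underside of the body plate, a loose 160x100x12 mm aluminium plate with rows of small capsule holes (marks only) and two through holes of 19.5 mm, centred 58 mm along its x (long side) and 30 mm along its y at the (+,+) and (-,-) corners; a half turn about the vertical makes no difference; 0.3 kg, no handle, x along its long side
- cap_under (a point): centre of the underside of the cap plate, a loose 160x100x12 mm aluminium plate with rows of small capsule holes (marks only) and two through holes of 19.5 mm, centred 58 mm along its x (long side) and 30 mm along its y at the (+,+) and (-,-) corners; a half turn about the vertical makes no difference; about 0.35 kg, x along its long side; it starts flat on the table beside the bed, its long side roughly parallel to the bed's, on the side where the pin stand is not
- cap_handle (a point): centre of the black handle bar of the cap plate, 46 mm above the plate's underside: bar 62 mm along the plate's x, 16 mm wide (y), 16 mm high, carried 26 mm clear of the plate's top by two posts 14 mm wide
- pin_stand: fixed wooden block 70 (x) x140 (y) x66 mm high, origin under its centre; two loose holes of 21 mm at y = -36 and +36 mm hold the pins upright, collar on the block's top, grips up; it may stand on either side of the bed
- pin_1: loose steel taper pin, 106 mm long, 0.12 kg, origin at its tip, z up along it: tapers from 5 mm at the tip to 18 mm diameter at 34 mm, straight to 62 mm, collar of 30 mm diameter from 62 to 67 mm, round grip of 24 mm diameter from 67 to 106 mm. Plates, bed and pin shanks are smooth metal (friction about 0.25). The two pins are alike; either fits either hole
- pin_1_collar (a point): centre of the underside of pin 1's collar, 62 mm from the tip
- pin_1_grip (a point): centre of pin 1's round grip, 87 mm from the tip
- pin_2: second pin, the same as pin_1
- pin_2_collar (a point): centre of the underside of pin 2's collar
- pin_2_grip (a point): centre of pin 2's round grip
- keeper (a joint): swing keeper, a flat steel arm 6 mm thick on an upright pivot post: angle in rad, growing anticlockwise seen from above; 0 = arm along the bed's -x, beside the plates; 1.57 (stop) = arm along the bed's -y, over the cap plate, 2 mm above it. Lightly stiff (about 1.3 N at the knob), stays where left
- keeper_pivot (a point): pivot axis of the keeper at the height of the arm's underside, 74 mm above the table, at (-50, 64) mm in the bed's x, y
- keeper_knob (a point): centre of the upright black knob near the arm's end, 16 mm diameter, 26 mm tall (80 to 106 mm above the table), 48 mm from the pivot axis
- jar_a: glass jar with a black lid, 79 mm wide, 154 mm tall, at the left, nearer the robot than the plates; origin under its centre
- jar_b: glass jar with a red lid, 80 mm wide, 141 mm tall, at the right, nearer the robot; origin under its centre
- cap_plate: the cap plate itself; origin at the centre of its underside (same point as point cap_under)

How it is judged:
On the way, in this order (a step that is already met when the one before it is completed fails the run):
1. the cap plate lies flat on the body plate, within 10 mm and 0.1 rad of the bed, and is released (horizontal distance between cap_under and bed_top below 0.01 m and angle between the x axis of cap_under and the x axis of bed, either way round below 0.1 rad and z of cap_under in the frame of bed_top between 0.009 and 0.016 m and contact force between the fingers and cap_plate below 0.3 N), for 0.2 s.
2. one tapered pin is home through the stack, its collar within 5 mm of its seat, and released (((distance between pin_1_collar and seat_a below 0.005 m and angle between pin_1's own z axis and vertical below 0.08 rad and contact force between the fingers and pin_1 below 0.3 N) or (distance between pin_1_collar and seat_b below 0.005 m and angle between pin_1's own z axis and vertical below 0.08 rad and contact force between the fingers and pin_1 below 0.3 N) or (distance between pin_2_collar and seat_a below 0.005 m and angle between pin_2's own z axis and vertical below 0.08 rad and contact force between the fingers and pin_2 below 0.3 N) or (distance between pin_2_collar and seat_b below 0.005 m and angle between pin_2's own z axis and vertical below 0.08 rad and contact force between the fingers and pin_2 below 0.3 N))), for 0.2 s.
3. both pins are home and released, and both plates are within 3 mm and 0.04 rad of the bed (((distance between pin_1_collar and seat_a below 0.005 m and angle between each of pin_1, pin_2's own z axis and vertical below 0.08 rad and distance between pin_2_collar and seat_b below 0.005 m) or (distance between pin_1_collar and seat_b below 0.005 m and angle between each of pin_1, pin_2's own z axis and vertical below 0.08 rad and distance between pin_2_collar and seat_a below 0.005 m)) and horizontal distance between each of cap_under, body_under and bed_top below 0.003 m and angle between the x axis of each of cap_under, body_under and the x axis of bed, either way round below 0.04 rad and z of cap_under in the frame of bed_top between 0.009 and 0.016 m and z of body_under in the frame of bed_top between -0.003 and 0.004 m and contact force between the fingers and pin_1 below 0.3 N and contact force between the fingers and pin_2 below 0.3 N), for 0.2 s.
4. the keeper is swung in over the cap plate, past 1.4 rad (all of step 3 and value of joint keeper above 1.4 rad), for 0.2 s.
At the end, for the whole second after the job is handed in: Each pin stands upright (within 0.08 rad) in a hole of its own with its collar within 5 mm of its seat; cap plate and body plate lie flat in the stack within 3 mm and 0.04 rad of the bed's centre and direction; the keeper is past 1.4 rad; nothing is held (all of step 4); the robot touches nothing.
It fails at once if a glass jar is knocked over (angle between any of jar_a, jar_b's own z axis and vertical above 0.5 rad).
It also fails if it takes over 72 s, if anything falls off the work surface, if the arm or the gripper's body presses on something with over 40 N, if the wrist force passes 120 N, or if a joint passes its speed limit or range.

### The arm

A 6-joint arm with a two-finger parallel gripper is mounted at the origin on the work surface; the furniture and walls round the work are solid. World frame = base frame: x ahead of the robot, y to its left, z up, the work surface at z = 0. Lengths are in m, angles in rad, forces in N, time in s.
With the tool pointing down it reaches from about 0.3 to 0.775 m from the base axis. Payload 14.6 kg.
Tool frame: the origin (TCP) lies on the centre line of the jaws, within the pads' length; the fingertips stand 14 mm ahead of it and the grasp point (between the pads) lies 5 mm behind it; x points along the fingers, y is the direction in which the jaws open and shut, and the axes are right-handed (so a half turn about x gives the same grasp; the last joint's range is limited). The gripper opens to 94 mm and grips with 3 to 60 N. Pads are 16 mm wide; open, the fingers measure 119 mm over their backs; the gripper's body (75 mm by 177 mm) begins 78 mm behind the grasp point.
Start: joints at [1.177, 0.3, 1.521, -0, 1.321, -0.067], TCP at [0.177, 0.521, 0.219] pointing down, gripper open.
Joint ranges: [-3.03, 3.03], [-0.79, 2.21], [0.23, 2.52], [-1.04, 4.18], [0, 3.07], [-2.55, 2.55]. Speed limits (rad/s): [2.22, 2.22, 2.57, 3.14, 3.14, 3.14].

### API

Orientations are given as [roll, pitch, yaw] about the fixed x, y, z axes, in that order (R = Rz(yaw) Ry(pitch) Rx(roll)).
In Python, from station import * gives the robot as it stands. The module is installed in compiled form; this text tells all that it offers.
- The arm moves only by the shell command python3 -m handwheel 'ROWS' [FORCE]. ROWS is JSON, a list of rows, each a list of 3 entries, a list of its own where there are three numbers: the shift along the tool's x, y, z in mm, then the turn about the tool's x in rad, then the gripper command: -1 is fully open, 1 is shut, values between are in proportion. In form: [[[dx, dy, dz], spin, gripper], ...]. A call has exactly 5 rows; each row is the pose to reach, as a shift and turn from the pose measured when the call began, along the tool's axes at that moment; what a row does not reach only later rows make up. A row lasts 1/10 s, in which the tool goes at most 50 mm and 8.59 degrees, less where a joint would pass 70% of its speed; a pose out of reach is approached as far as the arm can. A call with a gripper value outside its range is refused whole. The fingers move at their own pace and stop on an object; FORCE is the grip in N (left out, the last holds). Time passes only in rows, so rows that repeat a pose let the fingers close, or fill a call up. It gives the time, the measured TCP pose, the force and the opening at its end, in the units of the state.
- get_obs(): the state, without advancing time (a new reading comes with each control period).
- camera(name): name is "scene" or "top" or "wrist"; returns (picture, depth): 420x560x3 uint8, blue, green, red; 420x560 float32, m along the optical axis (not along the pixel's ray), 0 where there is no reading.
- camera_info(name): a dict with "fx", "fy", "cx", "cy" (pixels), "k1" (the pictures are not rectified: a ray, as slopes to the right and down, at radius r is drawn at 1 + k1 r^2 times it, then the intrinsics apply), "extrinsics" (4x4, takes a point from camera to world coordinates). Camera axes: x right, y down, z forward; pixel columns grow to the right and rows downward; lengths in m; the calibration is good to about 2 mm. A picture is of the moment at which its call begins: read the wrist's pose just before it. camera_info takes no time and is no camera call; for the wrist camera it gives the pose at the moment of the call.
- hand_in(): hands the job in, once; it reports no verdict.
The state is a dict: "time_s": time; "qpos": joint angles; "joint_vel": joint speeds; "tau": joint torques, N m; "ee_pos": TCP position; "eef_rot": TCP orientation; "force": force on the tool from outside, world axes, zero at the start; "moment": the same for the moment, N m; "grip_width": finger opening in m.
Only numpy, scipy, OpenCV 4.12 (cv2) and the standard library are available. Lean on these libraries where they do the work, as an engineer would, in place of code of your own. Each camera call takes 0.05 s, during which the arm holds its last target. There are 200 camera calls.

## Working session

There is one attempt and no reset: what is moved stays moved. The work goes in short steps, Python scripts to look and compute and a shell command to move; the robot and the scene stay as the last step left them, time stands still between calls to the robot, and variables do not carry over. Pictures are saved under pics/ and viewed, about 8 in all and at most 12, crops included, and the job is handed in when it is done.

```bash
mkdir -p pics; cat > h.py <<'E'
from station import *
import numpy as np, cv2
from scipy.spatial.transform import Rotation as R
def ray(ci,u,v):
    K=np.array([[ci["fx"],0,ci["cx"]],[0,ci["fy"],ci["cy"]],[0,0,1.]])
    p=cv2.undistortPoints(np.array([[[u,v]]],float),K,np.array([ci["k1"],0,0,0,0.]))[0,0]
    T=np.array(ci["extrinsics"]); return T[:3,3],T[:3,:3]@np.array([p[0],p[1],1.])
def onz(ci,u,v,z):
    o,d=ray(ci,u,v); return o+d*(z-o[2])/d[2]
def dep(ci,D,u,v):
    o,d=ray(ci,u,v); return o+d*D[int(round(v)),int(round(u))]
def pose():
    s=get_obs(); return np.array(s["ee_pos"]),R.from_euler("xyz",s["eef_rot"]).as_matrix(),s
def totool(target):
    p,M,s=pose(); return (M.T@(np.array(target)-p))*1000
E
python3 - <<'E'
from h import *
p,M,s=pose(); print(s); print(M.round(3))
for n in ("scene","top"):
    ci=camera_info(n); print(n,{k:np.round(v,3).tolist() for k,v in ci.items()})
    I,D=camera(n); cv2.imwrite(f"pics/{n}0.png",I); np.save(f"{n}0.npy",D)
E
```

```text
{'time_s': 0.0, 'qpos': array([ 1.17736718e+00,  3.00473918e-01,  1.52157018e+00,  6.96505285e-06,
        1.32067804e+00, -6.66190734e-02]), 'joint_vel': array([ 3.67987186e-04,  6.21656579e-04,  4.46698680e-04, -1.06463453e-03,
       -8.71279077e-05, -2.40655578e-04]), 'tau': array([ 2.74908211e-05, -5.31808627e+01, -3.52736020e+01,  7.08492519e-02,
        2.44693703e-02, -7.76912998e-05]), 'ee_pos': array([0.17648305, 0.5206662 , 0.21888938]), 'eef_rot': array([-1.64338828,  1.56966682, -1.97020007]), 'force': array([-0.38370008,  0.73578897, -0.23495497]), 'moment': array([ 0.02869547, -0.0322833 , -0.02280081]), 'grip_width': 0.09398170079983204}
[[-0.     0.321  0.947]
 [-0.001  0.947 -0.321]
 [-1.    -0.001 -0.   ]]
scene {'fx': 519.04, 'fy': 519.04, 'cx': 283.582, 'cy': 212.754, 'k1': -0.197, 'extrinsics': [[0.768, -0.294, 0.569, -0.158], [-0.64, -0.334, 0.692, -0.777], [-0.014, -0.896, -0.444, 0.571], [0.0, 0.0, 0.0, 1.0]]}
top {'fx': 421.38, 'fy': 421.38, 'cx': 278.661, 'cy': 212.029, 'k1': 0.03, 'extrinsics': [[-0.019, -0.997, 0.076, 0.433], [-1.0, 0.018, -0.014, 0.01], [0.013, -0.076, -0.997, 0.997], [0.0, 0.0, 0.0, 1.0]]}
```

View pics/top0.png

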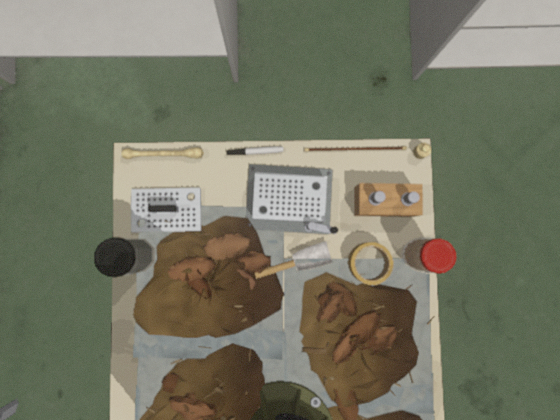

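View pics/scene0.png

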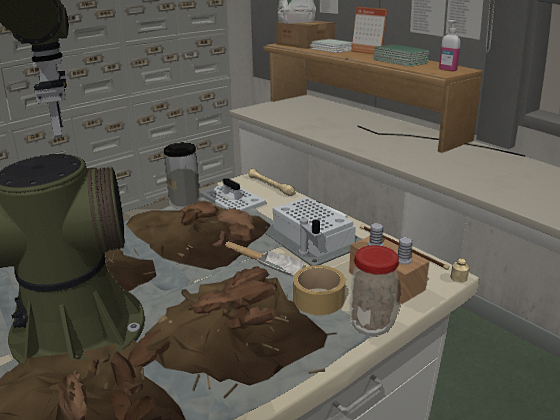

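Top view: cap plate at (167,209) with its handle at (162,209). Bed at (289,198), with body holes at (263,210) and (316,186). Keeper pivot at about (310,226) and knob at (335,230). Pins at (378,198) and (411,198). Jars at (115,257) and (437,255). So the bed's x is roughly world +y.

```bash
python3 - <<'E'
from h import *
I=cv2.imread("pics/top0.png"); D=np.load("top0.npy"); ci=camera_info("top")
for n,u,v in [("table",220,180),("handle",162,209),("plate",140,195),("body",290,222),("bodyc",290,193),("holeA",263,210),("holeB",316,186),("knob",335,230),("pivot",309,227),("pin1",378,198),("pin2",411,198),("stand",366,207),("jarA",115,257),("jarB",437,255)]:
    print(n,dep(ci,D,u,v).round(4))
# height mask: cap handle, body top, pins
uu,vv=np.meshgrid(np.arange(560),np.arange(420))
K=np.array([[ci["fx"],0,ci["cx"]],[0,ci["fy"],ci["cy"]],[0,0,1.]])
p=cv2.undistortPoints(np.stack([uu,vv],-1).reshape(-1,1,2).astype(float),K,np.array([ci["k1"],0,0,0,0.]))[:,0]
T=ci["extrinsics"]; P=(np.c_[p,np.ones(len(p))]*D.reshape(-1,1))@T[:3,:3].T+T[:3,3]; P=P.reshape(420,560,3)
np.save("top_xyz.npy",P)
def comp(name,z0,z1,box):
    m=((P[...,2]>z0)&(P[...,2]<z1)).astype(np.uint8); q=np.zeros_like(m);x0,x1,y0,y1=box;q[y0:y1,x0:x1]=m[y0:y1,x0:x1]
    pts=P[q>0]
    if len(pts)<5: print(name,"few");return
    r=cv2.minAreaRect((pts[:,:2]*1000).astype(np.float32)); print(name,len(pts),pts.mean(0).round(4),"rect",np.round(r[0],1),np.round(r[1],1),round(r[2],1))
comp("handle",.03,.07,(125,210,180,240))
comp("cap",.006,.02,(125,210,180,240))
comp("body",.052,.068,(240,340,160,222))
comp("foot",.004,.016,(240,340,160,240))
comp("stand",.058,.072,(345,430,170,230))
comp("pin1",.09,.13,(360,395,180,215)); comp("pin2",.09,.13,(396,430,180,215))
comp("knob",.09,.12,(320,345,215,240))
E
```

```text
table [0.5871 0.1341 0.002 ]
handle [0.5157 0.2571 0.0547]
plate [0.553  0.3189 0.0131]
body [ 0.4836 -0.0298  0.011 ]
bodyc [ 0.5459 -0.0291  0.0617]
holeA [0.5132 0.0331 0.0079]
holeB [ 0.5678 -0.0931  0.0093]
knob [ 0.46   -0.1204  0.109 ]
pivot [ 0.4682 -0.0676  0.0861]
pin1 [ 0.5258 -0.2127  0.1125]
pin2 [ 0.5249 -0.2834  0.1094]
stand [ 0.511  -0.1968  0.0674]
jarA [0.4136 0.3236 0.1516]
jarB [ 0.4049 -0.3195  0.1432]
handle 220 [0.5149 0.2578 0.0533] rect [500.3 280. ] [ 45.3 107.4] 38.5
cap 3113 [0.5108 0.2514 0.0129] rect [518.9 257.1] [197.5 139.1] 88.9
body 3077 [ 0.5351 -0.0266  0.0608] rect [537.3 -27. ] [160.7 104.4] 86.0
foot 2472 [ 0.5311 -0.0122  0.0088] rect [538.  -30.5] [235.8 188.2] 89.0
stand 1710 [ 0.528  -0.2506  0.0666] rect [ 528.9 -252.2] [141.5  72.5] 88.1
pin1 136 [ 0.529 -0.214  0.108] rect [ 528.9 -215.2] [22.8 24.2] 86.8
pin2 139 [ 0.5273 -0.2871  0.1069] rect [ 527.5 -288.9] [25.6 23.1] 3.0
knob 49 [ 0.46   -0.1182  0.1051] rect [ 460.1 -118.3] [12.9 13.5] 0.4
```

```bash
python3 -m handwheel '[[[-40,-155,409],1.24,-1],[[-40,-155,409],1.24,-1],[[-40,-155,409],1.24,-1],[[-40,-155,409],1.24,-1],[[-40,-155,409],1.24,-1]]' 60; python3 - <<'E'
from h import *
p,M,s=pose(); print(M.round(3),totool([.515,.243,.26]),s["qpos"],np.arctan2(M[1,1],M[0,1]))
E
```

```text
time_s: 0.6
ee_pos: [0.3698, 0.3609, 0.2421]
eef_rot: [-0.864, 1.57, -1.947]
force: [0.6, 0.3, -0.4]
grip_width: 0.0942
[[-0.     0.883  0.469]
 [-0.001  0.469 -0.883]
 [-1.    -0.001  0.001]] [-17.88188902  72.93110605 172.24318255] [ 7.02548773e-01  2.08589472e-01  1.58203981e+00 -4.16211073e-04
  1.35172053e+00  2.14620276e-01] 0.4880189225047529
```

```bash
python3 -m handwheel '[[[-18,73,172],0.49,-1],[[-18,73,172],0.49,-1],[[-18,73,172],0.49,-1],[[-18,73,172],0.49,-1],[[-18,73,172],0.49,-1]]'; python3 - <<'E'
from h import *
p,M,s=pose(); print(p,M.round(3),s["qpos"])
ci=camera_info("wrist"); I,D=camera("wrist"); cv2.imwrite("pics/w1.png",I); np.savez("w1.npz",D=D,T=ci["extrinsics"])
print({k:np.round(v,3).tolist() for k,v in ci.items()})
E
```

```text
time_s: 1.1
ee_pos: [0.5176, 0.2402, 0.2597]
eef_rot: [-0.31, 1.569, -1.889]
force: [-0.9, 0.7, -0.2]
grip_width: 0.0942
[0.51758383 0.2401835  0.25972119] [[-0.     1.    -0.008]
 [-0.001 -0.008 -1.   ]
 [-1.    -0.     0.001]] [ 3.70804868e-01  3.19838683e-01  1.40145491e+00 -1.16235827e-03
  1.42124513e+00  3.78929101e-01]
{'fx': 313.379, 'fy': 313.379, 'cx': 275.225, 'cy': 208.579, 'k1': -0.024, 'extrinsics': [[1.0, -0.008, -0.003, 0.519], [-0.009, -0.959, -0.283, 0.324], [-0.001, 0.283, -0.959, 0.425], [0.0, 0.0, 0.0, 1.0]]}
```

View pics/w1.png

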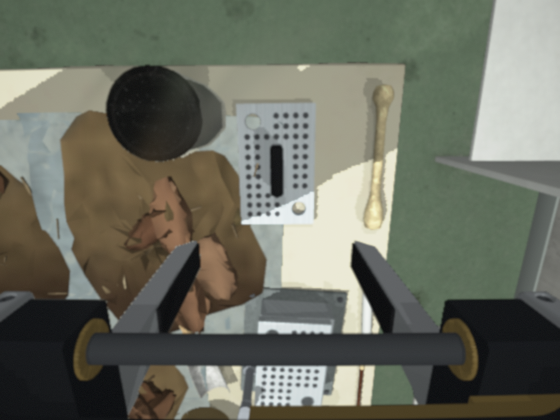

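The wrist view shows the cap plate at (276,163), its handle at (277,170) and its pin holes at (253,122) and (299,208). Jar A is at (155,112), and the edge of the bed shows at the bottom.

```bash
python3 - <<'E'
from h import *
ci=camera_info("wrist"); z=np.load("w1.npz"); D=z["D"]; I=cv2.imread("pics/w1.png")
g=cv2.cvtColor(I,cv2.COLOR_BGR2GRAY)
def blob(g,x0,x1,y0,y1,t):
    m=np.zeros_like(g); m[y0:y1,x0:x1]=(g[y0:y1,x0:x1]<t)*255
    n,l,st,c=cv2.connectedComponentsWithStats(m); k=1+np.argmax(st[1:,4]); return l==k,c[k]
m,c=blob(g,258,296,138,204,50); r=cv2.minAreaRect(np.argwhere(m)[:,::-1].astype(np.float32)); print("px",c,r)
B=cv2.boxPoints(r); W=np.array([onz(ci,*b,.054) for b in B]); print(W.round(4)); e=[W[1]-W[0],W[2]-W[1]]; e=max(e,key=np.linalg.norm); print("handle ctr",W.mean(0),"depth",dep(ci,D,*c),"yaw",np.degrees(np.arctan2(e[1],e[0])),np.linalg.norm(e))
It=cv2.imread("pics/top0.png"); gt=cv2.cvtColor(It,cv2.COLOR_BGR2GRAY); ct=camera_info("top")
m2,c2=blob(gt,140,185,195,222,50); print("top px",c2,onz(ct,*c2,.054))
o1,d1=ray(ci,*c);o2,d2=ray(ct,*c2); A=np.c_[d1,-d2]; t=np.linalg.lstsq(A,o2-o1,rcond=None)[0]; print("tri",o1+d1*t[0],o2+d2*t[1])
# plate outline
m=((g>120)).astype(np.uint8)
for u,v in [(253,122),(299,208)]: print("hole",onz(ci,u,v,.012))
# jar
print("jar",dep(ci,D,155,112))
E
```

```text
px [276.10131332 170.12007505] ((276.0, 171.0), (50.0, 10.0), 90.0)
[[0.5111 0.2919 0.054 ]
 [0.5227 0.2919 0.054 ]
 [0.5227 0.2318 0.054 ]
 [0.5105 0.2318 0.054 ]]
handle ctr [0.51674976 0.26186311 0.054     ] depth [0.51687883 0.26387445 0.0557673 ] yaw -90.02930955304345 0.060096222370588204
top px [149.6 208.8] [0.516705   0.28473931 0.054     ]
tri [0.51687618 0.27099106 0.09862426] [0.51274979 0.27179313 0.09849082]
hole [0.48778447 0.31845133 0.012     ]
hole [0.54806267 0.20410854 0.012     ]
jar [0.41651544 0.32949576 0.15412716]
```

```bash
python3 -m handwheel '[[[45,-1,-7],0,-1],[[90,-1,-7],0,-1],[[135,-1,-7],0,-1],[[180,-1,-7],0,-1],[[207,-1,-7],0,-1]]'; python3 -c "
from h import *
print(totool([.517,.247,.044]),get_obs()['force'])"
```

```text
time_s: 1.65
ee_pos: [0.5124, 0.2489, 0.0491]
eef_rot: [-1.09, 1.565, -2.664]
force: [-0.7, 0.0, 0.1]
grip_width: 0.094
[5.0427007  4.65836336 1.90985076] [-0.66890738  0.01349318  0.06562792]
```

```bash
python3 -m handwheel '[[[5,4,2],0,-1],[[5,4,2],0,-0.5],[[5,4,2],0,1],[[5,4,2],0,1],[[5,4,2],0,1]]' 60;  python3 -m handwheel '[[[0,0,0],0,1],[[0,0,0],0,1],[[0,0,0],0,1],[[-15,0,0],0,1],[[-30,0,0],0,1]]'; python3 -c "
from h import *
p,M,s=pose();print(p,M.round(4),s['force'],s['moment'],s['grip_width'])"
```

```text
time_s: 2.15
ee_pos: [0.5168, 0.2472, 0.0453]
eef_rot: [-1.039, 1.567, -2.612]
force: [0.2, 0.4, 0.9]
grip_width: 0.0653
time_s: 2.65
ee_pos: [0.5169, 0.2472, 0.0765]
eef_rot: [-1.053, 1.567, -2.627]
force: [-0.8, 0.1, 0.3]
grip_width: 0.0257
[0.51693389 0.24723363 0.07654947] [[-0.0033  1.     -0.0028]
 [-0.0019 -0.0028 -1.    ]
 [-1.     -0.0033  0.0019]] [-0.8496251   0.09028291  0.30857467] [-0.04058598  0.03532682  0.0484178 ] 0.02574102212414587
```

Fingers are slower than I assumed and hadn't closed before the lift, so I go back down and grip.

```bash
python3 -m handwheel '[[[0,0,0],0,-0.3],[[16,0,0],0,-0.3],[[32,0,0],0,-0.3],[[32,0,0],0,1],[[32,0,0],0,1]]' 60;  python3 -m handwheel '[[[0,0,0],0,1],[[0,0,0],0,1],[[0,0,0],0,1],[[0,0,0],0,1],[[0,0,0],0,1]]';  python3 -m handwheel '[[[0,0,0],0,1],[[0,0,0],0,1],[[-10,0,0],0,1],[[-30,0,0],0,1],[[-50,0,0],0,1]]'; python3 -c "
from h import *
p,M,s=pose();print(p,s['force'],s['moment'],s['grip_width'])"
```

```text
time_s: 3.15
ee_pos: [0.5169, 0.2472, 0.045]
eef_rot: [-1.054, 1.567, -2.628]
force: [-0.3, 1.0, 0.1]
grip_width: 0.037
time_s: 3.65
ee_pos: [0.5174, 0.2474, 0.0458]
eef_rot: [-0.959, 1.568, -2.532]
force: [0.4, -0.5, 5.9]
grip_width: 0.0155
time_s: 4.15
ee_pos: [0.5171, 0.2473, 0.0963]
eef_rot: [-1.042, 1.567, -2.615]
force: [-0.9, 0.3, -2.8]
grip_width: 0.0155
[0.51705485 0.24726732 0.09632943] [-0.88607901  0.25895269 -2.81912666] [-0.14867436  0.00043526 -0.0020096 ] 0.015489009398509265
```

Cap plate is held (lift force about 3 N). Next, the bed pose from the first top image.

```bash
python3 -m handwheel '[[[-60,0,0],0,1],[[-60,0,0],0,1],[[-60,0,0],0,1],[[-60,0,0],0,1],[[-60,0,0],0,1]]'; python3 - <<'E'
from h import *
I,D=camera("top"); np.save("top1.npy",D); cv2.imwrite("pics/top1.png",I)
c=cv2.resize(I[155:245,235:345],None,fx=6.5,fy=6.5,interpolation=cv2.INTER_CUBIC); cv2.imwrite("pics/c1.png",c)
E
```

```text
time_s: 4.65
ee_pos: [0.5165, 0.2471, 0.1544]
eef_rot: [-1.11, 1.564, -2.684]
force: [-0.3, -0.1, -3.7]
grip_width: 0.0155
```

View pics/c1.png

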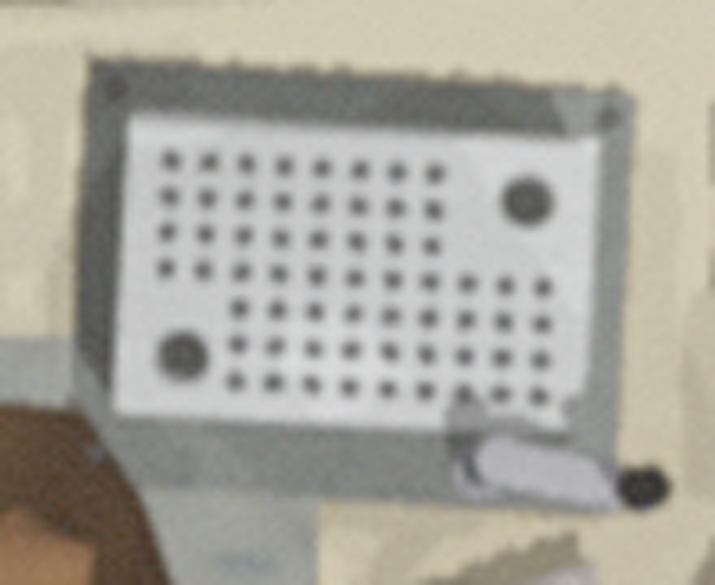

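The crop shows the foot corners at about TL(90,60), TR(632,92) and BR(615,508), and the body holes at (183,356) and (527,200). The keeper pivot is at about (485,460).

```bash
python3 - <<'E'
from h import *
ci=camera_info("top"); f=lambda u,v,z:onz(ci,235+(u+.5)/6.5-.5,155+(v+.5)/6.5-.5,z)
TL,TR,BR=[f(*p,.008) for p in [(90,60),(632,92),(615,508)]]
print(TL,TR,BR,"len",np.linalg.norm(TL-TR),np.linalg.norm(TR-BR))
ctr=(TL+BR)/2; ex=TL-TR; ey=BR-TR
print("ctr",ctr,"yaw x",np.degrees(np.arctan2(ex[1],ex[0])),"yaw y-90",np.degrees(np.arctan2(ey[1],ey[0]))-90)
A,B=f(183,356,.06),f(527,200,.06); print("body holes",A,B,np.linalg.norm(A-B),"mid",(A+B)/2,"yaw",np.degrees(np.arctan2(*(A-B)[[1,0]]))-np.degrees(np.arctan2(60,116)))
# body plate outline
Q=[f(*p,.06) for p in [(128,112),(602,137),(590,428),(114,414)]]; print("plate outline ctr",np.mean(Q,0),np.linalg.norm(Q[0]-Q[1]),np.linalg.norm(Q[1]-Q[2]))
P=f(478,462,.08); print("pivot",P)
K=np.load("top_xyz.npy"); print("knob")
for y in (87,88): pass
p,M,s=pose(); print(p,M.round(4))
E
```

```text
[0.62372924 0.06583122 0.008     ] [ 0.6086025 -0.1318447  0.008    ] [ 0.45690546 -0.12139651  0.008     ] len 0.19825384520341663 0.15205642612053683
ctr [ 0.54031735 -0.02778264  0.008     ] yaw x 85.62408799808651 yaw y-90 86.05995206249821
body holes [0.51047999 0.0324581  0.06      ] [ 0.5623555  -0.08706057  0.06      ] 0.13029114196998964 mid [ 0.53641775 -0.02730123  0.06      ] yaw 86.11274567107874
plate outline ctr [ 0.53833705 -0.02844246  0.06      ] 0.16402230885990285 0.10086855327117991
pivot [ 0.47139992 -0.06628356  0.08      ]
knob
[0.51662051 0.24709796 0.15458454] [[-0.0061  1.     -0.0029]
 [-0.0031 -0.0029 -1.    ]
 [-1.     -0.0061  0.0031]]
```

```bash
python3 -m handwheel '[[[-9,5,35],0.02,1],[[-9,10,75],0.04,1],[[-9,15,115],0.07,1],[[-9,22,155],0.07,1],[[-9,22,195],0.07,1]]'; python3 -m handwheel '[[[0,0,30],0,1],[[0,0,60],0,1],[[0,0,80],0,1],[[0,0,92],0,1],[[0,0,92],0,1]]'; python3 - <<'E'
from h import *
p,M,s=pose(); print(p,M.round(4),totool([.538,-.042,.165]),np.degrees(np.arctan2(M[1,1],M[0,1])),s["force"],s["grip_width"])
E
```

```text
time_s: 5.2
ee_pos: [0.538, 0.0504, 0.163]
eef_rot: [-1.107, 1.563, -2.75]
force: [0.5, -1.1, -3.0]
grip_width: 0.0151
time_s: 5.7
ee_pos: [0.5311, -0.0422, 0.1627]
eef_rot: [-1.163, 1.562, -2.808]
force: [0.3, 0.6, -3.4]
grip_width: 0.0155
[ 0.5310707  -0.04217707  0.16267494] [[-0.0087  0.9972 -0.0743]
 [-0.003  -0.0743 -0.9972]
 [-1.     -0.0085  0.0037]] [-2.38595564  6.87701722 -0.68282228] -4.262161446832275 [ 0.30670383  0.5679916  -3.44790889] 0.015480773269236012
```

```bash
python3 -m handwheel '[[[10,7,-1],0,1],[[20,7,-1],0,1],[[35,7,-1],0,1],[[50,7,-1],0,1],[[50,7,-1],0,1]]'; python3 - <<'E'
from h import *
p,M,s=pose(); print(p,s["force"])
ci=camera_info("wrist"); W,_=camera("wrist"); cv2.imwrite("pics/w2.png",W); np.save("w2T.npy",ci["extrinsics"])
I,D=camera("top"); cv2.imwrite("pics/top2.png",I)
c=cv2.resize(I[155:245,235:345],None,fx=4,fy=4,interpolation=cv2.INTER_CUBIC)
o=np.zeros((420,560+440,3),np.uint8); o[:,:560]=W; o[:360,560:]=c; o=cv2.resize(o,(800,336)); cv2.imwrite("pics/c2.png",o)
E
```

```text
time_s: 6.2
ee_pos: [0.5365, -0.0408, 0.1098]
eef_rot: [-1.325, 1.557, -2.969]
force: [-0.9, 0.3, -3.1]
grip_width: 0.0154
[ 0.5365292  -0.04084792  0.10978991] [-0.85185872  0.26460779 -3.10291017]
```

View pics/c2.png

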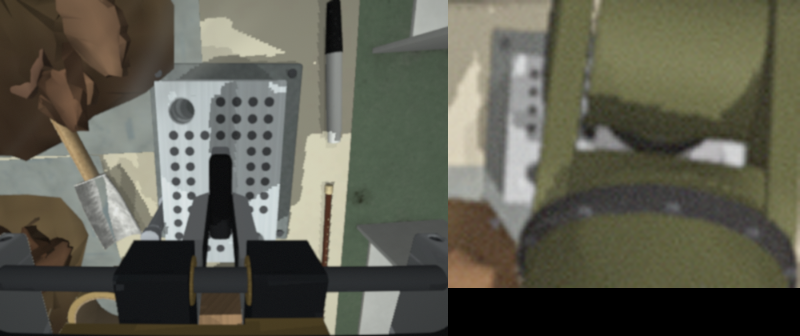

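Wrist view (×1.25 to full px): the foot's +x edge runs (155,67)-(300,65). The cap plate's end edge runs (160,80)-(288,80), and its hole is at (182,111). The arm hides the top view.

```bash
python3 - <<'E'
from h import *
ci=camera_info("wrist"); ci["extrinsics"]=np.load("w2T.npy")
f=lambda u,v,z:onz(ci,u*1.25,v*1.25,z)
a,b=f(155,66,.008),f(301,65,.008); print("foot",a,b,np.linalg.norm(a-b)); e=(b-a)/np.linalg.norm(b-a); n=np.array([e[1],-e[0],0]); 
yaw=np.degrees(np.arctan2(e[1],e[0]))+90
print("bed yaw",yaw,"ctr",(a+b)/2+n*.1*(1 if n[1]<0 else -1))
p,M,s=pose()
z0=p[2]-.0458+.012
c,d,h=f(159,81,z0),f(289,80,z0),f(182,111,z0); print("cap",c,d,np.linalg.norm(c-d),"hole",h)
e=(d-c)/np.linalg.norm(d-c); n=np.array([e[1],-e[0],0]); n*= 1 if n[1]<0 else -1
print("cap yaw",np.degrees(np.arctan2(e[1],e[0]))+90,"ctr",(c+d)/2+n*.08)
t=np.radians(86);ex=np.array([np.cos(t),np.sin(t),0]);ey=np.array([-ex[1],ex[0],0]); print("from hole",h-.058*ex-.03*ey, "tcp",p)
E
```

```text
foot [0.47819069 0.07325324 0.008     ] [0.62335243 0.06333479 0.008     ] 0.14550018504302384
bed yaw 86.09123061040205 ctr [ 0.54395476 -0.03147337  0.008     ]
cap [0.49731225 0.05447597 0.0784467 ] [0.59391439 0.04800044 0.0784467 ] 0.09681893620588325 hole [0.51198532 0.03129994 0.0784467 ]
cap yaw 86.16502730010866 ctr [ 0.54026268 -0.02858266  0.0784467 ]
from hole [ 0.53786637 -0.02865147  0.0784467 ] tcp [ 0.53765655 -0.04124993  0.1122467 ]
```

Cap is over the bed within about 2 mm and 0.1°. Lower and release.

```bash
python3 -m handwheel '[[[2,0,0],0,1],[[4,0,0],0,1],[[6,0,0],0,1],[[7,0,0],0,1],[[7,0,0],0,1]]'; python3 -c "
from h import *
p,M,s=pose(); print(p,s['force'],s['moment'])"
```

```text
time_s: 6.8
ee_pos: [0.538, -0.0413, 0.1059]
eef_rot: [-1.147, 1.562, -2.792]
force: [-0.6, -0.3, 1.8]
grip_width: 0.0156
[ 0.53802569 -0.04132522  0.1058868 ] [-0.61553861 -0.34003839  1.78731713] [ 0.05153433 -0.03481511  0.05537155]
```

```bash
python3 -m handwheel '[[[0,0,0],0,0],[[0,0,0],0,0],[[0,0,0],0,0],[[0,0,0],0,0],[[0,0,0],0,0]]';python3 -m handwheel '[[[-5,0,0],0,0],[[-35,0,0],0,0],[[-75,0,20],0,0],[[-110,0,60],0,0],[[-110,0,105],0,0]]'; python3 - <<'E'
from h import *
import time
p,M,s=pose(); print(p,s["grip_width"])
ci=camera_info("wrist"); W,D=camera("wrist"); cv2.imwrite("pics/w3.png",W); np.save("w3T.npy",ci["extrinsics"]); np.save("w3D.npy",D)
E
```

```text
time_s: 7.3
ee_pos: [0.538, -0.0413, 0.1058]
eef_rot: [-1.152, 1.562, -2.796]
force: [-0.5, -0.1, 0.5]
grip_width: 0.047
time_s: 7.8
ee_pos: [0.5325, -0.1464, 0.2214]
eef_rot: [-0.132, 1.565, -1.775]
force: [0.8, -0.8, -0.4]
grip_width: 0.0471
[ 0.53252903 -0.14638449  0.22139322] 0.04706804234194797
```

View pics/w3.png

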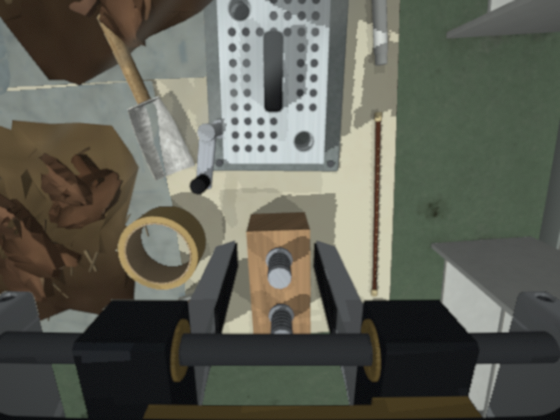

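The wrist view shows the cap lying on the bed with holes at (240,10) and (304,141), and the foot corner at (338,169). Pin 1 is at (280,268), pin 2 at (281,322), and the keeper knob at (201,183).

```bash
cat >> h.py <<'E'
def xyz(ci,D):
    h,w=D.shape; uu,vv=np.meshgrid(np.arange(w),np.arange(h))
    K=np.array([[ci["fx"],0,ci["cx"]],[0,ci["fy"],ci["cy"]],[0,0,1.]])
    p=cv2.undistortPoints(np.stack([uu,vv],-1).reshape(-1,1,2).astype(float),K,np.array([ci["k1"],0,0,0,0.]))[:,0]
    T=np.array(ci["extrinsics"]); return ((np.c_[p,np.ones(len(p))]*D.reshape(-1,1))@T[:3,:3].T+T[:3,3]).reshape(h,w,3)
E
python3 - <<'E'
from h import *
ci=camera_info("wrist"); ci["extrinsics"]=np.load("w3T.npy"); D=np.load("w3D.npy"); I=cv2.imread("pics/w3.png"); g=cv2.cvtColor(I,cv2.COLOR_BGR2GRAY)
P=xyz(ci,D)
m=(P[...,2]>.105)&(P[...,2]<.116); m[:,:262]=0;m[:,300:]=0;m[:240]=0;m[295:]=0
q=P[m]; print("pin1 top",len(q),q.mean(0),cv2.minEnclosingCircle((q[:,:2]*1000).astype(np.float32)))
m=(P[...,2]>.062)&(P[...,2]<.069); m[:,:240]=0;m[:,320:]=0;m[:205]=0;m[330:]=0
q=P[m]; print("stand",cv2.minAreaRect((q[:,:2]*1000).astype(np.float32)))
# cap top depth & holes
print("cap top",dep(ci,D,330,20),dep(ci,D,230,140))
def hole(u,v,z,r=14):
    s=g[max(v-r,0):v+r,u-r:u+r]; mm=(s<95).astype(np.uint8); n,l,st,c=cv2.connectedComponentsWithStats(mm); 
    k=1+np.argmax(st[1:,4]); print(st[k],c[k]); cc=c[k]+[u-r,max(v-r,0)]; return onz(ci,*cc,z)
A=hole(240,10,.072);B=hole(304,141,.072); e=A-B
print("A",A,"B",B,np.linalg.norm(e),"mid",(A+B)/2,"yaw",np.degrees(np.arctan2(e[1],e[0])-np.arctan2(60,116)))
f=onz(ci,338,169,.008); t=np.radians(86);ex=np.array([np.cos(t),np.sin(t),0]);ey=np.array([-ex[1],ex[0],0]); print("foot corner",f,"ctr",f+.1*ex+.078*ey)
print(pose()[0])
E
```

```text
pin1 top 432 [ 0.53148182 -0.21548039  0.10961979] ((531.5611572265625, -216.6013946533203), 11.938362121582031)
stand ((530.154052734375, -247.33567810058594), (130.09796142578125, 70.11289978027344), 87.78621673583984)
cap top [0.60421656 0.03175063 0.00780132] [ 0.49230332 -0.08284178  0.07232621]
[  6   0  17  20 231] [14.37662338 10.03896104]
[  5   5  15  16 176] [11.88068182 12.43181818]
A [0.51396818 0.02941627 0.072     ] B [ 0.5628527  -0.08741624  0.072     ] 0.12664727364918618 mid [ 0.53841044 -0.02899999  0.072     ] yaw 85.3553067925466
foot corner [ 0.60986164 -0.13080476  0.008     ] ctr [ 0.53902729 -0.02560735  0.008     ]
[ 0.53107345 -0.15267522  0.2192901 ]
```

```bash
python3 -c "
from h import *
print(totool([.5315,-.216,.125]))"
```

```text
[94.67267002  5.54240481 62.50760446]
```

```bash
python3 -m handwheel '[[[10,2,30],0,0],[[40,6,62],0,0],[[75,6,62],0,0],[[92,6,62],0,0],[[92,6,62],0,0]]';python3 - <<'E'
from h import *
p,M,s=pose(); print(totool([.5315,-.216,.091]),s["force"],s["grip_width"],M.round(4))
E
```

```text
time_s: 8.35
ee_pos: [0.5309, -0.2152, 0.1254]
eef_rot: [-1.006, 1.562, -2.653]
force: [-0.7, 0.4, 0.2]
grip_width: 0.0469
[34.386283    0.9358041   0.53744873] [-0.73506121  0.38387297  0.23104426] 0.04686610837118904 [[-0.0079  0.9971 -0.0761]
 [-0.0042 -0.0761 -0.9971]
 [-1.     -0.0076  0.0048]]
```

```bash
python3 -m handwheel '[[[12,1,0],0,0],[[24,1,0],0,0],[[34,1,0],0,0],[[34,1,0],0,1],[[34,1,0],0,1]]' 60;python3 -m handwheel '[[[0,0,0],0,1],[[0,0,0],0,1],[[0,0,0],0,1],[[0,0,0],0,1],[[0,0,0],0,1]]'; python3 -m handwheel '[[[-5,0,0],0,1],[[-25,0,0],0,1],[[-50,0,0],0,1],[[-75,0,0],0,1],[[-80,0,0],0,1]]'; python3 - <<'E'
from h import *
p,M,s=pose(); print(totool([.5640,-.0878,.190]),s["force"],s["grip_width"])
E
```

```text
time_s: 8.85
ee_pos: [0.5317, -0.2155, 0.0915]
eef_rot: [-0.997, 1.562, -2.644]
force: [0.3, -0.4, 0.7]
grip_width: 0.0345
time_s: 9.35
ee_pos: [0.532, -0.2156, 0.0921]
eef_rot: [-0.894, 1.563, -2.541]
force: [-0.9, -0.3, 6.2]
grip_width: 0.0236
time_s: 9.85
ee_pos: [0.5333, -0.2155, 0.1748]
eef_rot: [-0.42, 1.564, -2.067]
force: [0.3, 0.0, -0.5]
grip_width: 0.0226
[ -16.12923419   20.80594689 -129.59683688] [ 0.25178849  0.04149156 -0.4583076 ] 0.022620586702525303
```

```bash
python3 - <<'E'
from h import *
s=get_obs();print(s["force"],s["grip_width"],s["ee_pos"])
W,D=camera("wrist"); cv2.imwrite("pics/w4.png",W)
I,_=camera("scene"); c=cv2.resize(I[140:340,250:490],None,fx=2,fy=2); o=np.zeros((420,800,3),np.uint8); o[:400,:480]=c; o[:250,480:]=W[170:420,130:450]; cv2.imwrite("pics/c4.png",o)
E
```

```text
[ 0.25178849  0.04149156 -0.4583076 ] 0.022620586702525303 [ 0.53334228 -0.21553685  0.1747756 ]
```

View pics/c4.png

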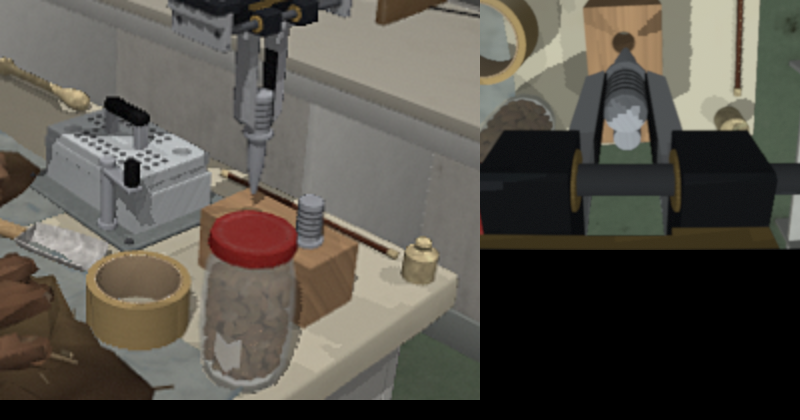

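Pin 1 is held upright (tip just clear of its hole, about (255,192) in the crop); the lean I see matches the perspective. Moving over hole B.

```bash
python3 -m handwheel '[[[-16,5,-25],0,1],[[-16,10,-60],0,1],[[-16,21,-100],0,1],[[-16,21,-130],0,1],[[-16,21,-130],0,1]]'; python3 - <<'E'
from h import *
p,M,s=pose(); print(p,totool([.5640,-.0878,.175]),s["force"],s["grip_width"])
ci=camera_info("wrist"); W,D=camera("wrist"); np.savez("w5.npz",D=D,T=ci["extrinsics"]); cv2.imwrite("pics/w5.png",W); P=xyz(ci,D)
cv2.imwrite("pics/c5.png",cv2.resize(W[130:330,180:380],None,fx=3,fy=3,interpolation=cv2.INTER_CUBIC))
E
```

```text
time_s: 10.45
ee_pos: [0.5633, -0.0839, 0.1855]
eef_rot: [-1.079, 1.561, -2.723]
force: [0.0, -0.9, -0.5]
grip_width: 0.0232
[ 0.56326084 -0.08393755  0.18548101] [10.48918251  1.10727867  3.75066521] [ 0.03711198 -0.88837286 -0.46111683] 0.023185778839865803
```

View pics/c5.png

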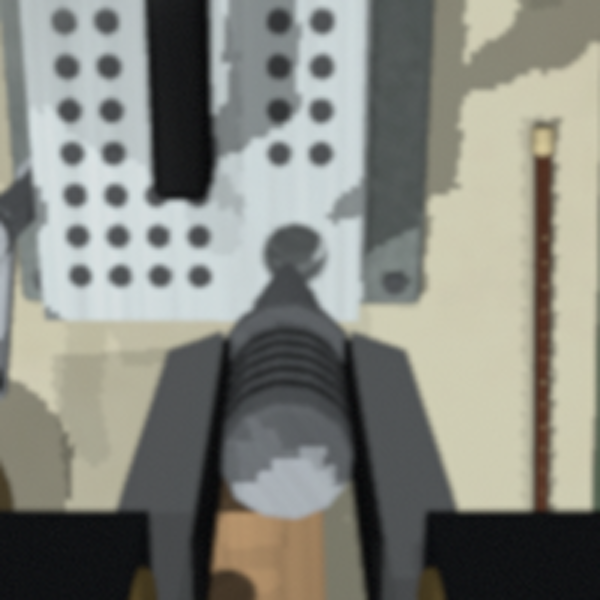

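Tip at about crop (290,264), hole B centre at about (296,252). Cast both.

```bash
python3 - <<'E'
from h import *
ci=camera_info("wrist"); z=np.load("w5.npz"); ci["extrinsics"]=z["T"]; D=z["D"]
f=lambda u,v,z:onz(ci,180+u/3-.33,130+v/3-.33,z)
p,M,s=pose(); tz=p[2]-.088
print("tip",f(290,264,tz),dep(ci,D,276.4,219),"hole",f(296,252,.072),"tcp",p)
g=f(287,455,p[2]+.018); print("grip top", g)
P=xyz(ci,D); m=(P[...,2]>p[2]+.010)&(P[...,2]<p[2]+.026); m[:,:250]=0;m[:,305:]=0;m[:255]=0;m[310:]=0
print(P[m].mean(0) if m.any() else None, m.sum())
E
```

```text
tip [ 0.56344537 -0.08351241  0.09769462] [ 0.5637516  -0.08091458  0.10904397] hole [ 0.56482565 -0.08818635  0.072     ] tcp [ 0.56312169 -0.08565778  0.18569462]
grip top [ 0.56352024 -0.08377313  0.20369462]
[ 0.56402792 -0.08263152  0.20276847] 1879
```

```bash
python3 -m handwheel '[[[5,2,3],0,1],[[15,2,3],0,1],[[25,2,3],0,1],[[33,2,3],0,1],[[38,2,3],0,1]]'; python3 -c "
from h import *
p,M,s=pose(); print(p,s['force'],totool([.5646,-.0892,.12]))"
```

```text
time_s: 11.0
ee_pos: [0.5642, -0.0893, 0.1464]
eef_rot: [-1.1, 1.56, -2.745]
force: [0.3, -0.6, -1.0]
grip_width: 0.0228
[ 0.56418556 -0.08925448  0.14637947] [ 0.34020674 -0.62851244 -1.0187016 ] [26.3735458   0.66414806 -0.21477456]
```

```bash
python3 -m handwheel '[[[6,0.5,0],0,1],[[12,0.5,0],0,1],[[18,0.5,0],0,1],[[24,0.5,0],0,1],[[26,0.5,0],0,1]]'; python3 -c "
from h import *
p,M,s=pose(); print(p,s['force'],s['moment'],totool([.5646,-.0892,.099]))"
```

```text
time_s: 11.5
ee_pos: [0.5642, -0.0892, 0.1197]
eef_rot: [-1.158, 1.559, -2.803]
force: [-1.0, 2.0, -0.4]
grip_width: 0.023
[ 0.56421858 -0.08917185  0.11969823] [-1.03033943  2.02800464 -0.42691082] [ 0.35291506  0.18918866 -0.03313305] [20.69290337  0.59815951 -0.09461424]
```

```bash
python3 -m handwheel '[[[4,0.5,-1],0,1],[[8,0.5,-1],0,1],[[12,0.5,-1],0,1],[[16,0.5,-1],0,1],[[19,0.5,-1],0,1]]'; python3 -c "
from h import *
p,M,s=pose(); print(p,s['force'],s['moment'],s['grip_width'])"
```

```text
time_s: 12.0
ee_pos: [0.5652, -0.0881, 0.1008]
eef_rot: [-1.111, 1.561, -2.756]
force: [3.1, 4.5, 0.5]
grip_width: 0.023
[ 0.56523519 -0.08812165  0.10079514] [3.14637927 4.45621741 0.47010229] [ 0.93624077 -0.81726952 -0.04580989] 0.022998878979822657
```

Going smoothly; press the last 3 mm.

```bash
python3 -m handwheel '[[[1,0.5,-0.5],0,1],[[2,0.5,-0.5],0,1],[[4,0.5,-0.5],0,1],[[5,0.5,-0.5],0,1],[[5,0.5,-0.5],0,1]]'; python3 -c "
from h import *
p,M,s=pose(); print(p,s['force'],s['moment'],s['grip_width'])"
```

```text
time_s: 12.5
ee_pos: [0.5664, -0.0879, 0.098]
eef_rot: [-0.912, 1.563, -2.557]
force: [-6.3, 3.6, 20.1]
grip_width: 0.0233
[ 0.56637562 -0.08787971  0.09800516] [-6.27424036  3.6492772  20.12903436] [0.57672588 1.2959234  0.00306673] 0.023280682545637397
```

```bash
python3 -m handwheel '[[[-1,0,0],0,0],[[-1,0,0],0,0],[[-1,0,0],0,0],[[-1,0,0],0,0],[[-1,0,0],0,0]]'; python3 -m handwheel '[[[-10,0,0],0,0],[[-40,0,0],0,0],[[-80,-5,0],0,0],[[-115,-15,40],0,0],[[-115,-25,85],0,0]]'; python3 - <<'E'
from h import *
p,M,s=pose(); print(p,s["force"])
ci=camera_info("wrist"); W,D=camera("wrist"); np.savez("w6.npz",D=D,T=ci["extrinsics"]); cv2.imwrite("pics/w6.png",W); P=xyz(ci,D)
m=(P[...,2]>.104)&(P[...,2]<.124)
for n,x,y in (("pinB",.565,-.088),("pin2",.529,-.288)):
    k=m&(np.hypot(P[...,0]-x,P[...,1]-y)<.018); q=P[k]
    if len(q)>20: zt=np.percentile(q[:,2],80); q=q[q[:,2]>zt-.004]; print(n,len(q),q.mean(0),zt,cv2.minEnclosingCircle((q[:,:2]*1000).astype(np.float32)))
print(totool([.529,-.288,.130]))
E
```

```text
time_s: 13.0
ee_pos: [0.5663, -0.0879, 0.0987]
eef_rot: [-0.948, 1.563, -2.593]
force: [-0.7, 0.1, 0.2]
grip_width: 0.0467
time_s: 13.5
ee_pos: [0.537, -0.1705, 0.2196]
eef_rot: [0.073, 1.564, -1.569]
force: [1.1, -1.0, 0.1]
grip_width: 0.0473
[ 0.53704281 -0.17047472  0.21959282] [ 1.06116793 -1.03854342  0.12015703]
pinB 664 [ 0.56597385 -0.08900105  0.11602017] 0.11665496254206785 ((566.1921997070312, -89.12179565429688), 11.941116333007812)
pin2 374 [ 0.52910482 -0.2875758   0.10971852] 0.11042213458677796 ((528.6585693359375, -288.67047119140625), 12.26409912109375)
[ 88.67729614   3.25167283 110.3160514 ]
```

Pin 1 is home: its top is at 116 mm as expected. Now pin 2.

```bash
python3 -m handwheel '[[[0,2,35],0,0],[[20,2,75],0,0],[[50,3,105],0,0],[[80,3,111],0,0],[[88,3,111],0,0]]';python3 - <<'E'
from h import *
p,M,s=pose(); print(p,totool([.529,-.288,.091]),s["force"])
E
```

```text
time_s: 14.05
ee_pos: [0.5272, -0.2891, 0.1279]
eef_rot: [-0.83, 1.562, -2.478]
force: [-0.1, 0.2, -0.4]
grip_width: 0.0468
[ 0.52724406 -0.28909944  0.12790078] [36.88165206  1.8997835  -1.4470755 ] [-0.07322231  0.17277647 -0.38399024]
```

```bash
python3 -m handwheel '[[[12,2,-1],0,0],[[25,2,-1],0,0],[[36,2,-1],0,0],[[36,2,-1],0,1],[[36,2,-1],0,1]]' 60;python3 -m handwheel '[[[0,0,0],0,1],[[0,0,0],0,1],[[0,0,0],0,1],[[0,0,0],0,1],[[0,0,0],0,1]]'; python3 -m handwheel '[[[-5,0,0],0,1],[[-25,0,0],0,1],[[-55,0,0],0,1],[[-90,0,0],0,1],[[-125,0,0],0,1]]'; python3 - <<'E'
from h import *
p,M,s=pose(); print(p,totool([.5142,.0309,.190]),s["force"],s["grip_width"])
E
```

```text
time_s: 14.55
ee_pos: [0.5293, -0.2883, 0.0923]
eef_rot: [-0.782, 1.562, -2.43]
force: [0.2, 0.4, 0.4]
grip_width: 0.0347
time_s: 15.05
ee_pos: [0.5297, -0.2884, 0.0931]
eef_rot: [-0.623, 1.563, -2.271]
force: [0.8, 1.4, 6.2]
grip_width: 0.0231
time_s: 15.55
ee_pos: [0.5301, -0.2875, 0.2195]
eef_rot: [-0.705, 1.563, -2.354]
force: [0.1, 0.1, -0.3]
grip_width: 0.0232
[ 0.53005766 -0.28749465  0.21945106] [  27.68822699  -40.27055556 -316.39473259] [ 0.11112995  0.14517012 -0.28452712] 0.02321768374012249
```

```bash
python3 -m handwheel '[[[-5,-5,-35],0,1],[[-5,-12,-80],0,1],[[-5,-20,-125],0,1],[[-5,-30,-170],0,1],[[-5,-40,-215],0,1]]'; python3 -m handwheel '[[[0,0,-40],0,1],[[0,0,-75],0,1],[[0,0,-95],0,1],[[0,0,-101],0,1],[[0,0,-101],0,1]]'; python3 - <<'E'
from h import *
p,M,s=pose(); print(p,totool([.5142,.0309,.180]),s["force"],s["grip_width"],M.round(4))
E
```

```text
time_s: 16.05
ee_pos: [0.5061, -0.0684, 0.2235]
eef_rot: [-0.71, 1.563, -2.359]
force: [0.6, -0.5, -1.5]
grip_width: 0.0228
time_s: 16.55
ee_pos: [0.5139, 0.0325, 0.2228]
eef_rot: [-0.715, 1.562, -2.363]
force: [-0.3, 0.9, -1.7]
grip_width: 0.0229
[0.5138512  0.03251543 0.22284806] [42.85408364  0.71233168  1.30680526] [-0.33815512  0.92820852 -1.71238525] 0.022916795059795575 [[-0.0061  0.997  -0.0766]
 [-0.006  -0.0766 -0.997 ]
 [-1.     -0.0056  0.0065]]
```

```bash
python3 -m handwheel '[[[10,1,1],0,1],[[20,1,1],0,1],[[30,1,1],0,1],[[38,1,1],0,1],[[38,1,1],0,1]]'; python3 - <<'E'
from h import *
p,M,s=pose(); print(p,totool([.5142,.0309,.180]),s["force"])
ci=camera_info("wrist"); W,D=camera("wrist"); np.savez("w7.npz",D=D,T=ci["extrinsics"],p=p); cv2.imwrite("pics/w7.png",W)
cv2.imwrite("pics/c7.png",cv2.resize(W[130:330,180:380],None,fx=3,fy=3,interpolation=cv2.INTER_CUBIC))
E
```

```text
time_s: 17.05
ee_pos: [0.514, 0.0309, 0.1834]
eef_rot: [-0.867, 1.561, -2.515]
force: [0.1, 0.2, -0.6]
grip_width: 0.0233
[0.51404662 0.03092985 0.18343647] [ 3.43520973  0.18188798 -0.00471208] [ 0.14563321  0.24080869 -0.60963434]
```

View pics/c7.png

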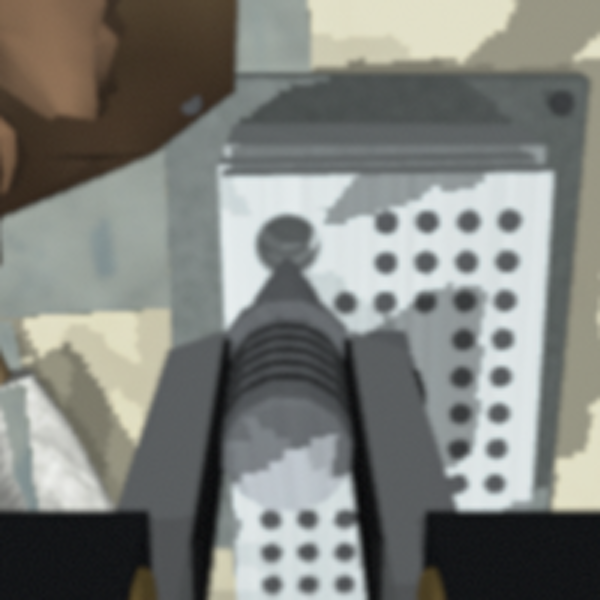

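Tip at about crop (289,263), hole A centre at about (288,244). The cap end has crept slightly past the body and bed.

```bash
python3 - <<'E'
from h import *
ci=camera_info("wrist"); z=np.load("w7.npz"); ci["extrinsics"]=z["T"]; D=z["D"]; p=z["p"]
f=lambda u,v,z:onz(ci,180+u/3-.33,130+v/3-.33,z)
print("tip",f(289,263,p[2]-.089),"hole",f(288,244,.072),"tcp",p)
print("now",pose()[0],totool([.5142,.0309,.15]))
E
```

```text
tip [0.51397446 0.03109555 0.09443647] hole [0.51343088 0.02985096 0.072     ] tcp [0.51404662 0.03092985 0.18343647]
now [0.5143598  0.03099866 0.18427707] [34.27731163  0.07766857 -0.11312995]
```

```bash
python3 -m handwheel '[[[8,0,0.5],0,1],[[16,0,0.5],0,1],[[24,0,0.5],0,1],[[32,0,0.5],0,1],[[38,0,0.5],0,1]]'; python3 -m handwheel '[[[6,0,0],0,1],[[12,0,0],0,1],[[18,0,0],0,1],[[24,0,0],0,1],[[27,0,0],0,1]]'; python3 -c "
from h import *
p,M,s=pose(); print(p,s['force'],s['moment'],totool([.5142,.0309,.0985]))"
```

```text
time_s: 17.6
ee_pos: [0.5139, 0.0303, 0.1454]
eef_rot: [-0.837, 1.561, -2.485]
force: [0.4, 0.0, -0.3]
grip_width: 0.023
time_s: 18.1
ee_pos: [0.5135, 0.0302, 0.1177]
eef_rot: [-0.878, 1.56, -2.526]
force: [-0.7, -0.0, -0.1]
grip_width: 0.023
[0.51348292 0.03016454 0.1177219 ] [-0.682496   -0.00612888 -0.11109469] [-2.09760982e-06  1.91449332e-01 -1.61138811e-02] [19.21046849  0.81086057 -0.91493386]
```

```bash
python3 -m handwheel '[[[4,0,0],0,1],[[8,0,0],0,1],[[12,0,0],0,1],[[15,0,0],0,1],[[17,0,0],0,1]]'; python3 -c "
from h import *
p,M,s=pose(); print(p,s['force'],s['moment'],totool([.5142,.0309,.0985]))"
```

```text
time_s: 18.6
ee_pos: [0.5144, 0.0307, 0.1012]
eef_rot: [-0.768, 1.564, -2.416]
force: [4.2, 7.0, 1.9]
grip_width: 0.0233
[0.51439058 0.03073384 0.10116749] [4.17946447 7.03201874 1.85225317] [ 1.73725055 -0.9854815  -0.00407437] [ 2.66765315 -0.18970511 -0.16455797]
```

```bash
python3 -m handwheel '[[[1,0.7,-1],0,1],[[2,0.7,-1],0,1],[[4,0.7,-1],0,1],[[5,0.7,-1],0,1],[[5,0.7,-1],0,1]]'; python3 -c "
from h import *
p,M,s=pose(); print(p,s['force'],s['moment'],s['grip_width'])"
```

```text
time_s: 19.1
ee_pos: [0.5158, 0.0317, 0.0989]
eef_rot: [-0.459, 1.565, -2.107]
force: [-12.0, 2.4, 33.9]
grip_width: 0.0228
[0.51582769 0.03166641 0.09892268] [-11.98521521   2.35512618  33.94438677] [ 0.32850501  2.65370524 -0.05624698] 0.022773630964219915
```

```bash
python3 -m handwheel '[[[-1,0,0],0,0],[[-1,0,0],0,0],[[-1,0,0],0,0],[[-1,0,0],0,0],[[-1,0,0],0,0]]'; python3 -m handwheel '[[[-10,0,0],0,0],[[-40,0,0],0,0],[[-85,0,0],0,0],[[-125,-20,20],0,0],[[-125,-40,55],0,0]]'; python3 - <<'E'
from h import *
p,M,s=pose(); print(p,s["force"])
ci=camera_info("wrist"); W,D=camera("wrist"); np.savez("w8.npz",D=D,T=ci["extrinsics"]); cv2.imwrite("pics/w8.png",W); P=xyz(ci,D)
for n,x,y,a,b in (("pinB",.566,-.089,.104,.124),("pinA",.515,.031,.104,.124),("knob",.461,-.119,.098,.112)):
    k=(P[...,2]>a)&(P[...,2]<b)&(np.hypot(P[...,0]-x,P[...,1]-y)<.02); q=P[k]
    if len(q)>20: zt=np.percentile(q[:,2],80); q=q[q[:,2]>zt-.004]; print(n,len(q),q.mean(0),zt,cv2.minEnclosingCircle((q[:,:2]*1000).astype(np.float32)))
E
```

```text
time_s: 19.6
ee_pos: [0.5157, 0.0316, 0.0996]
eef_rot: [-0.543, 1.565, -2.191]
force: [0.9, 0.3, -0.2]
grip_width: 0.0469
time_s: 20.1
ee_pos: [0.4732, -0.0193, 0.2304]
eef_rot: [0.791, 1.563, -0.854]
force: [0.3, -1.6, -0.6]
grip_width: 0.047
[ 0.47321342 -0.0192615   0.23043839] [ 0.34444497 -1.61113768 -0.62185968]
pinB 413 [ 0.56486211 -0.08818665  0.11575487] 0.1163331666883669 ((565.6168212890625, -88.96540832519531), 12.21569538116455)
pinA 555 [0.51541615 0.03162501 0.11597683] 0.1165858497234283 ((515.6748046875, 31.11307144165039), 11.972906112670898)
knob 166 [ 0.46242784 -0.11869716  0.10565066] 0.10626859605036496 ((462.5545349121094, -119.64570617675781), 8.003361701965332)
```

View pics/w8.png

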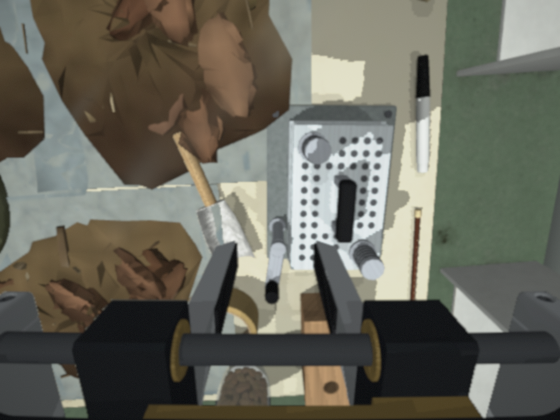

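Both pins are home (tops at 116 mm, 130 mm apart). The knob is at px (272,291), world (0.4625,-0.1197).

```bash
python3 - <<'E'
from h import *
print(totool([.4625,-.1195,.125]))
E
```

```text
[103.60850145  -0.1352958   96.06462305]
```

```bash
python3 -m handwheel '[[[10,0,40],0,0],[[40,0,80],0,0],[[70,0,96],0,0],[[95,0,96],0,0],[[100,0,96],0,0]]' 60; python3 - <<'E'
from h import *
print(pose()[0],totool([.4625,-.1195,.099]))
E
```

```text
time_s: 20.65
ee_pos: [0.4614, -0.1196, 0.1267]
eef_rot: [-0.451, 1.565, -2.099]
force: [0.6, -0.0, 0.4]
grip_width: 0.0471
[ 0.46140842 -0.11955232  0.12668053] [27.67642395  1.15700804 -0.2874902 ]
```

```bash
python3 -m handwheel '[[[10,1,0],0,0],[[20,1,0],0,0],[[27,1,0],0,0],[[27,1,0],0,1],[[27,1,0],0,1]]' 8; python3 -m handwheel '[[[0,0,0],0,1],[[0,0,0],0,1],[[0,0,0],0,1],[[0,0,0],0,1],[[0,0,0],0,1]]'; python3 - <<'E'
from h import *
p,M,s=pose(); print(p,s["force"],s["grip_width"])
for k in [(.4785,-.1206),(.4935,-.1162),(.5063,-.1071),(.5154,-.0943),(.5198,-.0793),(.5203,-.0755)]: print(totool([*k,.099]).round(1))
E
```

```text
time_s: 21.15
ee_pos: [0.4626, -0.1197, 0.1]
eef_rot: [-0.375, 1.565, -2.024]
force: [-0.2, 0.8, 0.1]
grip_width: 0.0344
time_s: 21.65
ee_pos: [0.4627, -0.1198, 0.1003]
eef_rot: [-0.278, 1.565, -1.926]
force: [-0.5, -0.1, 4.6]
grip_width: 0.0159
[ 0.46271861 -0.11975671  0.10033993] [-0.4534005  -0.10270287  4.62392693] 0.01589892137569065
[ 1.3 15.8 -0.4]
[ 1.3 30.4 -5.9]
[  1.2  42.5 -16. ]
[  1.1  50.6 -29.5]
[  1.   53.8 -44.8]
[  1.   54.  -48.6]
```

```bash
python3 -m handwheel '[[[0,8,0],0,1],[[0,16,0],0,1],[[0,23,-3],0,1],[[0,30,-6],0,1],[[0,37,-11],0,1]]' 8; python3 - <<'E'
from h import *
p,M,s=pose(); print(p,s["force"],s["grip_width"])
for k in [(.5063,-.1071),(.5115,-.101),(.5154,-.0943),(.5184,-.087),(.5198,-.0793),(.5203,-.0765)]: print(totool([*k,.1]).round(1))
E
```

```text
time_s: 22.15
ee_pos: [0.5009, -0.1114, 0.1002]
eef_rot: [-0.318, 1.565, -1.966]
force: [-3.5, -2.8, 4.3]
grip_width: 0.0156
[ 0.50094692 -0.11144717  0.10018177] [-3.47510745 -2.78299718  4.2569805 ] 0.015598139163172417
[ 0.1  5.  -4.8]
[  0.1   9.7 -11.2]
[  0.1  13.1 -18.2]
[  0.   15.5 -25.7]
[ -0.   16.3 -33.5]
[ -0.1  16.6 -36.3]
```

```bash
python3 -m handwheel '[[[0,5,-5],0,1],[[0,10,-11],0,1],[[0,13,-18],0,1],[[0,15.5,-26],0,1],[[0,16,-33],0,1]]' 15; python3 - <<'E'
from h import *
p,M,s=pose(); print(p,s["force"],s["grip_width"],totool([.5203,-.0765,.1]))
E
```

```text
time_s: 22.65
ee_pos: [0.5201, -0.0793, 0.1001]
eef_rot: [-0.188, 1.564, -1.836]
force: [-0.9, -4.2, 3.5]
grip_width: 0.0154
[ 0.52010822 -0.07934907  0.10014527] [-0.90861488 -4.24695573  3.52538946] 0.015383531841007292 [ 0.12719495 -0.02840884 -2.85623421]
```

```bash
python3 -m handwheel '[[[0,0,-2],0,1],[[0,0,-4],0,1],[[0,0,-4],0,1],[[0,0,-4],0,1],[[0,0,-4],0,1]]'; python3 -c "
from h import *
p,M,s=pose(); print(p,s['force'])"; python3 -m handwheel '[[[0,0,0],0,0.4],[[0,0,0],0,0.4],[[0,0,0],0,0.4],[[0,0,0],0,0.4],[[0,0,0],0,0.4]]';  python3 -m handwheel '[[[-10,0,0],0,0.4],[[-35,0,0],0,0.4],[[-75,0,0],0,0.4],[[-110,0,-40],0,0.4],[[-110,0,-85],0,0.4]]'; python3 - <<'E'
from h import *
p,M,s=pose(); print(p,s["force"],s["grip_width"])
E
```

```text
time_s: 23.15
ee_pos: [0.5207, -0.0752, 0.1002]
eef_rot: [-0.106, 1.565, -1.754]
force: [-0.1, 0.3, 2.1]
grip_width: 0.0155
[ 0.52065501 -0.07522953  0.10018418] [-0.13142704  0.3032987   2.12782106]
time_s: 23.65
ee_pos: [0.5206, -0.0752, 0.1001]
eef_rot: [-0.126, 1.565, -1.775]
force: [0.2, 0.2, 0.0]
grip_width: 0.0284
time_s: 24.15
ee_pos: [0.5288, 0.01, 0.2149]
eef_rot: [0.867, 1.562, -0.784]
force: [0.3, 0.4, -0.0]
grip_width: 0.0283
[0.52876138 0.01004294 0.21488224] [ 0.29760324  0.38944457 -0.02615013] 0.028299552179274625
```

```bash
python3 -m handwheel '[[[-20,-40,-35],0,0.4],[[-20,-40,-70],0,0.4],[[-20,-40,-70],0,0.4],[[-20,-40,-70],0,0.4],[[-20,-40,-70],0,0.4]]'; python3 - <<'E'
from h import *
p,M,s=pose(); print(p,s["force"])
ci=camera_info("wrist"); W,D=camera("wrist"); P=xyz(ci,D)
cv2.imwrite("pics/c9.png",cv2.resize(W[130:330,200:400],None,fx=3,fy=3))
I,DT=camera("top"); ct=camera_info("top"); PT=xyz(ct,DT)
for c,Q in (("wrist",P),("top",PT)):
  for n,x,y,a,b in (("pinB",.566,-.089,.106,.124),("pinA",.515,.031,.106,.124),("knob",.5205,-.0765,.096,.112)):
    k=(Q[...,2]>a)&(Q[...,2]<b)&(np.hypot(Q[...,0]-x,Q[...,1]-y)<.018); q=Q[k]
    if len(q)>20: zt=np.percentile(q[:,2],80); q=q[q[:,2]>zt-.004]; print(c,n,len(q),q.mean(0).round(4),round(zt,4),np.round(cv2.minEnclosingCircle((q[:,:2]*1000).astype(np.float32))[0],1))
v=np.array([.5205,-.0765])
E
```

```text
time_s: 24.65
ee_pos: [0.4945, 0.0824, 0.2342]
eef_rot: [0.836, 1.562, -0.815]
force: [0.1, 0.6, -0.2]
grip_width: 0.0282
[0.49447047 0.08241815 0.2342339 ] [ 0.10485538  0.60786525 -0.23702286]
wrist pinA 171 [0.5099 0.033  0.1158] 0.1163 [513.2  32.2]
wrist knob 15 [ 0.5167 -0.0717  0.1002] 0.1013 [516.7 -72.5]
top pinB 96 [ 0.5636 -0.0885  0.1166] 0.1175 [563.3 -88.6]
top pinA 46 [0.5134 0.0265 0.1167] 0.1179 [512.9  29.2]
top knob 42 [ 0.5182 -0.077   0.1064] 0.1077 [517.9 -76.9]
```

View pics/c9.png

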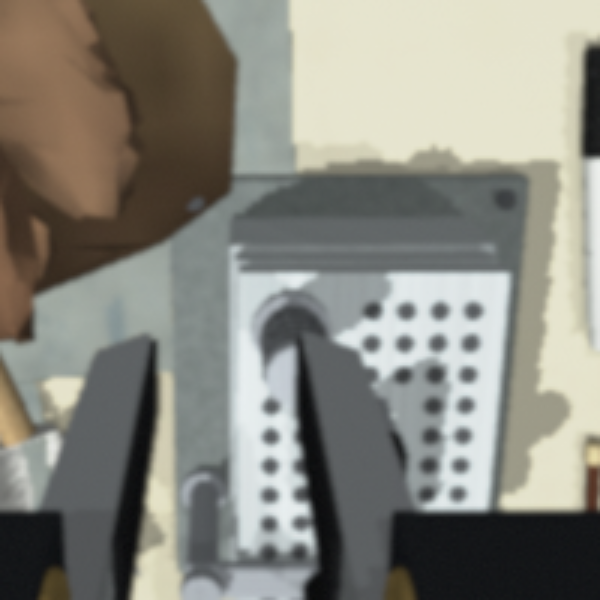

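The crop shows pin A seated with its collar flush on the cap, the cap edge in line with the body and bed, and the keeper arm now over the plate at lower left. The top view puts the knob at the 1.57 rad position. Handing in.

```bash
python3 -c "
from h import *
print(get_obs()['force'],hand_in())"
```

```text
the job is handed in; nothing more can be done
[0.10043641 0.12511847 0.37020076] None
```

The job is handed in at about 25 s on the robot's clock, well inside the 72 s limit. Every step is done as far as I could measure. The hand-in gives no verdict, so the only evidence is my own checks.

- **Cap plate:** I picked it up by the handle and laid it on the body plate. After release it measured about 1 mm and 1° off the bed. My first lift came before the fingers had closed, so I went back down and gripped it properly.
- **Pins:** Both went in, holes B then A, pressed with about 20 N and 34 N. The wrist camera then put both grip tops at 116 mm, which is the seated height, and the two pins 130 mm apart as they should be.
- **Keeper:** I swung it in by the knob. The last top view put the knob at about (0.518, -0.077), which is roughly 1.5 to 1.57 rad once that camera's offset is allowed for.
- **End state:** The gripper was open and clear of everything, with tool force near zero. I never moved close to jar B, and I passed jar A with about 7 mm of calculated clearance. I did not measure the jars again at the end.

**Checks that disagreed or were incomplete:**
- The top camera reads about 2 mm lower in x than the wrist camera, which is within the stated calibration.
- In the last wrist view, the fingers hid the knob and pin B and partly hid pin A. Those final positions therefore rest on the top camera and on the wrist view taken just before the keeper was swung.
- I did not measure the body plate directly once the pins were in. I judged its alignment from the pins being fully seated and the plate edges lining up in the picture.

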